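Put a brass fitting away in a tilt-out bin

TASK

Put the loose brass pipe fitting away: tip the wide tilt-out bin forward as far as it goes, put the fitting in it and let go, then push the bin back until it clicks fully shut. Leave the narrow bin shut, and do not disturb the tap, the black ring clamp or the screwdriver.

Things in the scene. Friction and masses are not known exactly. Their poses are not given: they have to be found in the camera images.
- wide_unit: Grey steel housing of the wide tilt-out bin, fixed: 150 mm wide (y), 94 mm deep, roof top 133 mm above the bench, closed but for its front. Origin on the bench. Its -x axis points out of the front, the way the bin tips (towards the robot, yaw within 0.2 rad). Pivot line along y at x = -50 mm, z = 12 mm, at the foot of the white front panel; the roof's front edge is 6 mm behind that line.
- wide_bin (a joint): Tilt of the wide white bin about its bottom pivot, rad: 0 = shut, grows as its top tips forward, 0.75 = stop, fully open. A spring catch holds it at 0: about 4 N at the tab frees it, about 8 N clicks it in. Light otherwise (1 N). Let go past about 0.45 it falls open and stays so; below that it may stay where left, but comes to rest ajar on the catch at about 0.13 until pushed home.
- wide_tab (a point): Centre of the wide bin's pull tab, moving with the bin (axes as the housing's when shut). The tab is the upright tongue of the front panel above the housing: 60 mm wide, 8 mm thick, its top 23 mm above this point, free space behind it over the roof. This point is 145 mm above the pivot line when shut (157 mm above the bench, 24 mm above the roof).
- wide_inside (a point): Centre of the wide bin's inner floor, tilting with the bin (axes as the housing's when shut). Inside: 76 mm deep (x), 130 mm wide (y); back wall 70 mm high, sides 70 to 98, front panel 116 without the tab. Fully open, its mouth reaches from the roof's edge to 75 mm in front of the pivot line, 120 mm above the bench. A small catch nose sits near its +y side.
- narrow_tab (a point): The same point of the narrow bin, which must stay shut: housing 100 mm wide, otherwise the same make and size, with the same 60 mm tab.
- narrow_bin (a joint): Tilt of the narrow bin, rad, 0 = shut. It is to stay shut.
- fitting_center (a point): Centre (half-way up, 26 mm above the bench) of the loose brass pipe fitting, standing upright: 52 mm tall, round ends 26 mm across, a hexagon 30 to 35 mm across and 24 mm tall about the middle. z runs along the fitting. About 0.14 kg, robust.
- fitting: The same brass fitting; origin at the centre of its lower end.
- tap_center (a point): Chrome mixer tap lying on the bench, bystander: body 44 mm in diameter, spout and lever reach up to 150 mm from this point.
- clamp_center (a point): Black rubber-covered ring clamp lying on the bench, bystander: ring 84 mm across, 16 mm high, stub to 86 mm from this point at the ring's centre.
- screwdriver_grip (a point): Screwdriver lying on the bench between the robot and the bins, bystander: under 35 mm high; this point is on its handle.
Things that resemble listed ones, but are neither listed nor needed, are in the scene too. There is more than one size of the fitting; the job needs the smallest.

How it is judged (in metres and radians):
On the way, in this order (a step that is already met when the one before it is completed fails the run):
1. the wide bin is tipped forward, nearly to its stop (value of joint wide_bin above 0.62 rad), for 0.1 s.
2. the fitting is in the tipped bin and let go (x of fitting_center in the frame of wide_inside between -0.04 and 0.04 m and y of fitting_center in the frame of wide_inside between -0.066 and 0.066 m and z of fitting_center in the frame of wide_inside between 0 and 0.085 m and contact force between fitting and the fingers below 0.1 N and value of joint wide_bin above 0.4 rad), for 0.2 s.
3. the wide bin is clicked shut (value of joint wide_bin below 0.03 rad), for 0.2 s.
At the end, for the whole second after the job is handed in: The wide bin is shut past its catch (tilt under 0.03 rad) with the fitting lying at rest inside it (its centre within the bin's inner space), nothing held, the narrow bin shut (under 0.03 rad) (x of fitting_center in the frame of wide_inside between -0.04 and 0.04 m and y of fitting_center in the frame of wide_inside between -0.066 and 0.066 m and z of fitting_center in the frame of wide_inside between 0 and 0.085 m and contact force between fitting and the fingers below 0.1 N and value of joint each of wide_bin, narrow_bin below 0.03 rad and linear speed of fitting below 0.03 m/s); the robot touches nothing.
It fails at once if the narrow bin is pulled off its catch (over 0.08 rad) (value of joint narrow_bin above 0.08 rad).
It fails at once if the tap is shoved more than 40 mm (distance of tap_center from where it was at the start of the episode above 0.04 m).
It fails at once if the ring clamp is shoved more than 40 mm (distance of clamp_center from where it was at the start of the episode above 0.04 m).
It fails at once if the screwdriver is shoved more than 40 mm (distance of screwdriver_grip from where it was at the start of the episode above 0.04 m).
It also fails if it takes over 64 s, if anything falls off the work surface, if the arm or the gripper's body presses on something with over 40 N, if the wrist force passes 120 N, or if a joint passes its speed limit or range.

ROBOT

A 6-joint arm with a two-finger parallel gripper is mounted at the origin on the work surface. World frame = base frame: x ahead of the robot, y to its left, z up, the work surface at z = 0. Lengths are in m, angles in degrees, forces in N, time in s.
With the tool pointing down it reaches from about 0.25 to 0.725 m from the base axis. Payload 9.7 kg.
Tool frame: the origin (TCP) lies midway between the tips of the shut fingers; the grasp point (between the pads) lies 19 mm behind it; z points along the fingers, y is the line along which they close (so a half turn about z gives the same grasp; the last joint's range is limited). The gripper opens to 85 mm and grips with 20 to 120 N. Pads are 22 mm wide; open, the fingers measure 114 mm over their backs; the gripper's body (76 mm by 85 mm) begins 54 mm behind the grasp point. The pads swing forward as they close: fully open they stand 13 mm farther back than shut.
Start: joints at [72.823, 4.979, 10.078, 95.1, 0, 90], TCP at [0.162, 0.525, 0.231] pointing down, gripper open.
Joint ranges: [-179.16, 179.16], [-48.56, 103.87], [-65.8, 70.77], [-126.05, 130.52], [-82.76, 87.17], [-180, 180]. Speed limits (degrees/s): [127.2, 127.2, 147.25, 180, 180, 180].

INTERFACE

Orientations are given as [roll, pitch, yaw] about the fixed x, y, z axes, in that order (R = Rz(yaw) Ry(pitch) Rx(roll)).
In Python, from workcell import bot gives the robot as it stands.
- The arm moves only by the shell command python3 -m crank 'ROWS' [FORCE]. ROWS is JSON, a list of rows, each an object with "gripper": the finger opening in mm, from 0 to 85.4; "travel": the shift along the tool's x, y, z in mm, a list of three; "twist": the turn, a rotation vector about the tool's x, y, z in rad, a list of three. In form: [{"gripper": gripper, "travel": [tx, ty, tz], "twist": [rx, ry, rz]}, ...]. A call has 1 to 12 rows; each row shifts and turns the commanded pose from where the row before left it, along the tool's axes as they then stand; what a row does not reach is not made up. A row lasts 1/8 s, in which the tool goes at most 62.5 mm and 10.7 degrees, less where a joint would pass 70% of its speed; a pose out of reach is approached as far as the arm can. A call is refused whole if a number of a shift passes 62.5 or a number of a turn 0.188, either way. A call with a gripper value outside its range is refused whole. The fingers move at their own pace and stop on an object; FORCE is the grip in N (left out, the last holds). Time passes only in rows, so rows that do not move let the fingers close. It gives the time, the measured TCP pose, the force, the opening and the grip force at its end, in the units of the state.
- bot.get_obs(): the state, without advancing time (a new reading comes with each control period).
- bot.camera(name): name is "side" or "top" or "wrist"; returns the picture (480x640x3 uint8, red, green, blue); there is no depth.
- bot.calibration(name): a dict with "vfov" (degrees; the focal length in pixels is half the picture's height over the tangent of half this angle, whatever the lens; pixels are square), "cx", "cy" (the principal point, pixels), "camera_from_world" (4x4, takes a point from world to camera coordinates). Camera axes: x right, y down, z forward; pixel columns grow to the right and rows downward; lengths in m; the calibration is good to about 2 mm. The wrist camera is an equidistant fisheye: a pixel r from the principal point sees the ray r / f radians off the axis. A picture is of the moment at which its call begins: read the wrist's pose just before it. calibration takes no time and is no camera call; for the wrist camera it gives the pose at the moment of the call.
- bot.job_done(): hands the job in; it is judged then, once.
The state is a dict: "time": time; "q": joint angles; "qd": joint speeds; "joint_efforts": joint torques, N m; "ee_pos": TCP position; "tcp_rot": TCP orientation; "wrist_force": force on the tool from outside, world axes, zero at the start; "torque": the same for the moment, N m; "opening": finger opening in m; "grasp_force": force on a finger pad.
Only numpy, scipy, OpenCV 4.12 (cv2) and the standard library are available. Lean on these libraries where they do the work, as an engineer would, in place of code of your own. Each camera call takes 0.05 s, during which the arm holds its last target. There are 200 camera calls.

## Working session

There is one attempt and no reset: what is moved stays moved. The work goes in short steps, Python scripts to look and compute and a shell command to move; the robot and the scene stay as the last step left them, time stands still between calls to the robot, and variables do not carry over. Pictures are saved under pics/ and viewed, at most 10 in all, crops included, and the job is handed in when it is done.

```bash
mkdir -p pics; ls
python3 - <<'E'
from workcell import bot
import cv2
o=bot.get_obs(); print(o['time'],o['ee_pos'],o['tcp_rot'],o['opening'])
for n in ['top','side','wrist']:
    c=bot.calibration(n); print(n,c['vfov'],c['cx'],c['cy'],c['camera_from_world'])
    cv2.imwrite(f'pics/{n}0.png',bot.camera(n)[:,:,::-1])
E
```

```text
pics
0.0 [0.16237931 0.5252417  0.23058086] [-1.79923555e+02 -8.71637742e-04  1.62821656e+02] 0.08529445133630317
top 52.60666138720743 319.94366413142245 239.98213063654427 [[-0.00358788 -0.99997718 -0.00572355  0.01336382]
 [-0.98844744  0.00441365 -0.15149974  0.58336618]
 [ 0.15152154  0.00511387 -0.98844073  1.10564168]
 [ 0.          0.          0.          1.        ]]
side 48.999331462106475 320.09946890704157 243.01431203190901 [[-0.99235033 -0.12289438 -0.01173853  0.53535674]
 [-0.06146127  0.5742652  -0.81635899  0.13288694]
 [ 0.10706696 -0.80939265 -0.5774255   1.12965348]
 [ 0.          0.          0.          1.        ]]
wrist 65.70646984690485 321.09704790884814 236.7758364535775 [[ 0.2955412   0.95532803 -0.00193707 -0.54979969]
 [ 0.9073629  -0.28006708  0.31345654 -0.04064562]
 [ 0.29891131 -0.09439695 -0.94960057  0.38087258]
 [ 0.          0.          0.          1.        ]]
```

View pics/top0.png

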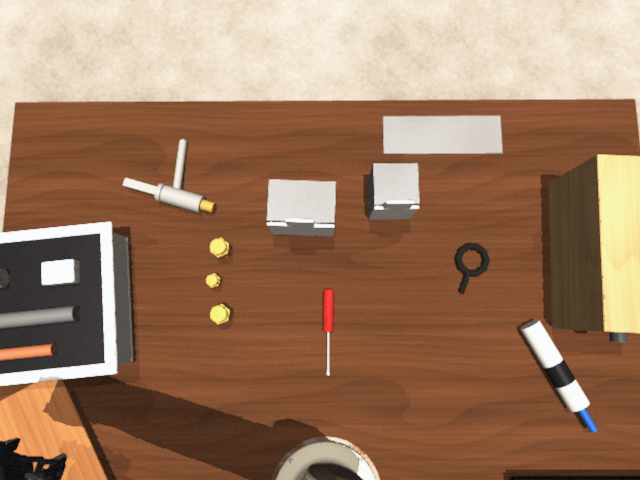

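View pics/side0.png

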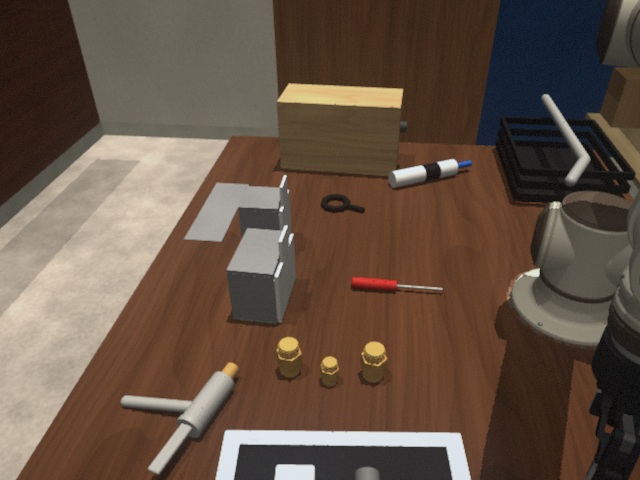

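The top view shows three brass fittings, the smallest in the middle at (213,281), the wide unit at about (302,207) and the narrow one at (394,190). The side view has the smallest fitting at (330,371) and the wide tab at about (286,250).

```bash
cat > h.py <<'E'
import numpy as np,cv2
from workcell import bot
def K(n,c=None):
    c=c or bot.calibration(n); return 240/np.tan(np.radians(c['vfov']/2)),c['cx'],c['cy'],np.array(c['camera_from_world'])
def ray(n,u,v,c=None):
    f,cx,cy,T=K(n,c); d=np.array([u-cx,v-cy])
    if n=='wrist':
        r=np.hypot(*d); t=r/f; d=np.r_[d/max(r,1e-9)*np.sin(t),np.cos(t)]
    else: d=np.r_[d/f,1]
    R=T[:3,:3]; return -R.T@T[:3,3],R.T@d
def onz(n,u,v,z,c=None):
    o,d=ray(n,u,v,c); return o+d*(z-o[2])/d[2]
def tri(a,b):
    (o1,d1),(o2,d2)=a,b; s=np.linalg.lstsq(np.c_[d1,-d2],o2-o1,rcond=None)[0]
    p,q=o1+s[0]*d1,o2+s[1]*d2; return (p+q)/2,np.linalg.norm(p-q)
E
python3 - <<'E'
from h import *
t=cv2.imread('pics/top0.png'); s=cv2.imread('pics/side0.png')
for n,im in (('top',t),('side',s)):
    h=cv2.cvtColor(im,cv2.COLOR_BGR2HSV); m=cv2.inRange(h,(18,110,90),(35,255,255))
    k,l,st,ce=cv2.connectedComponentsWithStats(m)
    for i in range(1,k):
        if st[i,4]>60: print(n,st[i],ce[i].round(1), onz(n,*ce[i],.026 if n=='side' else .045).round(3))
c=np.hstack([cv2.resize(t[165:245,255:355],None,fx=4,fy=4,interpolation=2),cv2.resize(s[170:330,225:305],None,fx=4,fy=2,interpolation=2)])
cv2.imwrite('pics/crop1.png',np.hstack([cv2.resize(t[170:245,255:350],None,fx=5,fy=5,interpolation=2),cv2.resize(s[210:330,225:305],None,fx=3.1,fy=3.125,interpolation=2)]))
E
```

```text
top [200 201  14  11 104] [206.5 205.3] [0.669 0.283 0.045]
top [210 237  20  21 306] [219.2 247. ] [0.568 0.249 0.045]
top [206 273  15  15 169] [212.8 280.1] [0.49  0.262 0.045]
top [210 303  20  22 324] [219.6 313.7] [0.412 0.244 0.045]
side [276 337  23  25 361] [287.4 347.6] [0.575 0.214 0.026]
side [361 341  24  26 394] [373.2 352.5] [0.413 0.208 0.026]
side [320 356  18  19 226] [328.7 364.8] [0.493 0.248 0.026]
side [223 363  13  11  78] [229.  367.8] [0.673 0.275 0.026]
```

View pics/crop1.png

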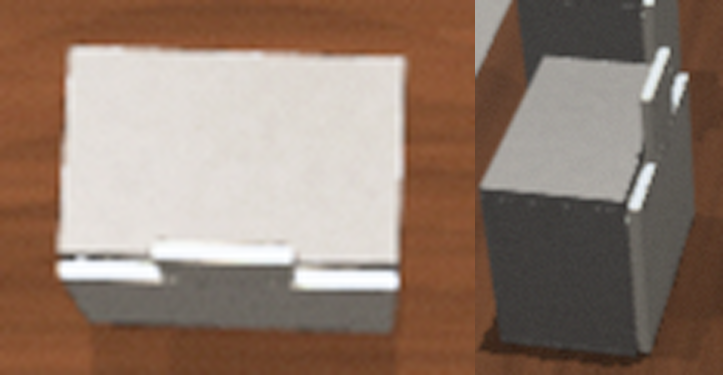

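The crop shows the wide roof with corners at crop (70,47), (404,57), (398,263) and (58,252), at 5x from (255,170). The tab's top strip runs from (153,252) to (294,255).

Run:
```python
from h import *
P=[onz('top',255+a/5,170+b/5,.133) for a,b in ((70,47),(404,57),(398,263),(58,252))]
for p in P: print(p.round(4))
print(np.linalg.norm(P[0]-P[1]),np.linalg.norm(P[2]-P[3]),np.linalg.norm(P[0]-P[3]))
L,R=[onz('top',255+a/5,170+b/5,.18) for a,b in ((153,252),(294,255))]
print(L,R,np.linalg.norm(L-R)); tab=(L+R)/2; tab[2]=.157
# side: tab top strip ends in crop
for a,b in ((662,50),(648,95)): print('side tab',onz('side',225+(a-475)/3.1,210+b/3.125,.18).round(4))
for (u,v) in ((212.8,280.1),):print(tri(ray('top',u,v),ray('side',328.7,364.8)))
e=[P[0]-P[1],P[3]-P[2],L-R]; print('yaw',[np.degrees(np.arctan2(-v[0],v[1])).round(1) for v in e],'tab',tab)
N=[onz('top',u,v,.18).round(3) for u,v in ((384,204),(410,203))];print(N)
```

```text
[0.7069 0.1236 0.133 ]
[ 0.7016 -0.0252  0.133 ]
[ 0.6083 -0.0218  0.133 ]
[0.6139 0.1277 0.133 ]
0.14888189267779622 0.14959627215324403 0.09307681287086092
[0.60457158 0.08229733 0.18      ] [0.60301088 0.02306711 0.18      ] 0.059250775136396226
side tab [0.6047 0.0292 0.18  ]
side tab [0.6045 0.0803 0.18  ]
(array([0.49024236, 0.26268059, 0.04294321]), np.float64(0.0013082035636045825))
yaw [np.float64(-2.1), np.float64(-2.2), np.float64(-1.5)] tab [0.60379123 0.05268222 0.157     ]
[array([ 0.639, -0.125,  0.18 ]), array([ 0.641, -0.18 ,  0.18 ])]
```

```bash
python3 -m crank '[{"gripper":0,"travel":[0,0,0],"twist":[0,0,-0.13]},{"gripper":0,"travel":[0,0,0],"twist":[0,0,-0.135]},{"gripper":0,"travel":[-42,-39,0],"twist":[0,0,0]},{"gripper":0,"travel":[-42,-39,0],"twist":[0,0,0]},{"gripper":0,"travel":[-42,-39,0],"twist":[0,0,0]},{"gripper":0,"travel":[-42,-39,0],"twist":[0,0,0]},{"gripper":0,"travel":[-42,-39,0],"twist":[0,0,0]},{"gripper":0,"travel":[-42,-39,0],"twist":[0,0,0]},{"gripper":0,"travel":[-42,-39,0],"twist":[0,0,0]},{"gripper":0,"travel":[-42,-39,0],"twist":[0,0,0]},{"gripper":0,"travel":[-42,-39,0],"twist":[0,0,0]},{"gripper":0,"travel":[-42,-39,0],"twist":[0,0,0]}]' 30
```

```text
time: 1.65
ee_pos: [0.5697, 0.1195, 0.2311]
tcp_rot: [180.0, -0.0, 178.0]
wrist_force: [0.5, 1.3, 0.0]
opening: -0.0001
grasp_force: 0.0
```

```bash
python3 -m crank '[{"gripper":0,"travel":[-36,-32.5,0],"twist":[0,0,0]},{"gripper":0,"travel":[-36.5,-32.5,0],"twist":[0,0,0]},{"gripper":0,"travel":[0,0,30],"twist":[0,0,0]},{"gripper":0,"travel":[0,0,0],"twist":[0,0,0]}]'
python3 - <<'E'
from h import *
c=bot.calibration('wrist'); im=bot.camera('wrist')[:,:,::-1]; cv2.imwrite('pics/w1.png',im)
f,cx,cy,T=K('wrist',c); print('cam',-T[:3,:3].T@T[:3,3],bot.get_obs()['ee_pos'])
E
```

```text
time: 2.15
ee_pos: [0.6379, 0.053, 0.1983]
tcp_rot: [-180.0, -0.3, 178.0]
wrist_force: [-0.5, 0.4, 0.5]
opening: 0.0001
grasp_force: 0.0
cam [0.55822023 0.05655735 0.34143884] [0.6380849  0.05353272 0.20034895]
```

View pics/w1.png

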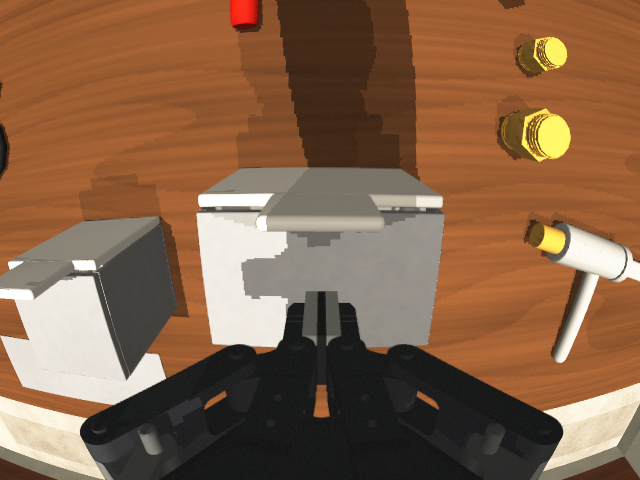

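The wrist view shows the closed fingertips (321,295) behind the tab (262–382, rows 215–230), centred and over the roof. I'll go down and pull.

```bash
python3 -m crank '[{"gripper":0,"travel":[0,0,26],"twist":[0,0,0]},{"gripper":0,"travel":[0,0,26],"twist":[0,0,0]},{"gripper":0,"travel":[0,0,0],"twist":[0,0,0]},{"gripper":0,"travel":[15,0,0],"twist":[0,0,0]},{"gripper":0,"travel":[15,0,0],"twist":[0,0,0]},{"gripper":0,"travel":[15,0,0],"twist":[0,0,0]},{"gripper":0,"travel":[15,0,0],"twist":[0,0,0]}]'
python3 -m crank '[{"gripper":0,"travel":[15,0,2],"twist":[0,0,0]},{"gripper":0,"travel":[15,0,2],"twist":[0,0,0]},{"gripper":0,"travel":[15,0,2],"twist":[0,0,0]},{"gripper":0,"travel":[12,0,2],"twist":[0,0,0]},{"gripper":0,"travel":[0,0,0],"twist":[0,0,0]}]'
```

```text
time: 3.08
ee_pos: [0.5789, 0.0561, 0.152]
tcp_rot: [180.0, 0.2, 178.0]
wrist_force: [0.0, 0.8, -0.3]
opening: -0.0
grasp_force: 0.1
time: 3.7
ee_pos: [0.5218, 0.0579, 0.1427]
tcp_rot: [180.0, 0.1, 178.0]
wrist_force: [0.6, -1.5, -0.4]
opening: -0.0001
grasp_force: 0.0
```

```bash
python3 -m crank '[{"gripper":0,"travel":[0,0,-45],"twist":[0,0,0]},{"gripper":0,"travel":[0,0,-25],"twist":[0,0,0]},{"gripper":60,"travel":[10,50,0],"twist":[0,0,0]},{"gripper":60,"travel":[10,51,0],"twist":[0,0,0]},{"gripper":60,"travel":[10,51,0],"twist":[0,0,0]},{"gripper":60,"travel":[9,51,0],"twist":[0,0,0]},{"gripper":60,"travel":[0,0,0],"twist":[0,0,0]},{"gripper":60,"travel":[0,0,0],"twist":[0,0,0]}]'
python3 - <<'E'
from h import *
c=bot.calibration('wrist'); w=bot.camera('wrist')[:,:,::-1]; s=bot.camera('side')[:,:,::-1]
cv2.imwrite('pics/ws2.png',np.hstack([cv2.resize(w,(400,300)),s[120:420,150:550]]))
cv2.imwrite('pics/w2.png',w)
m=cv2.inRange(cv2.cvtColor(w,cv2.COLOR_BGR2HSV),(18,110,90),(35,255,255))
k,l,st,ce=cv2.connectedComponentsWithStats(m)
for i in range(1,k):
    if st[i,4]>100: print(st[i],ce[i].round(1),onz('wrist',*ce[i],.035,c).round(4))
print(bot.get_obs()['ee_pos'])
E
```

```text
time: 4.7
ee_pos: [0.4902, 0.262, 0.2115]
tcp_rot: [-180.0, 0.0, 178.0]
wrist_force: [0.5, -0.4, 0.1]
opening: 0.0599
grasp_force: 0.0
[ 266   92   55   58 2247] [293.1 120.4] [0.4105 0.2413 0.035 ]
[ 305  191   37   38 1038] [323.  209.3] [0.4895 0.264  0.035 ]
[ 285  258   48   66 2055] [307.  295.1] [0.5736 0.2458 0.035 ]
[334 354  31  26 575] [349.4 366.6] [0.6628 0.2868 0.035 ]
[0.49038033 0.2611083  0.21154742]
```

View pics/ws2.png

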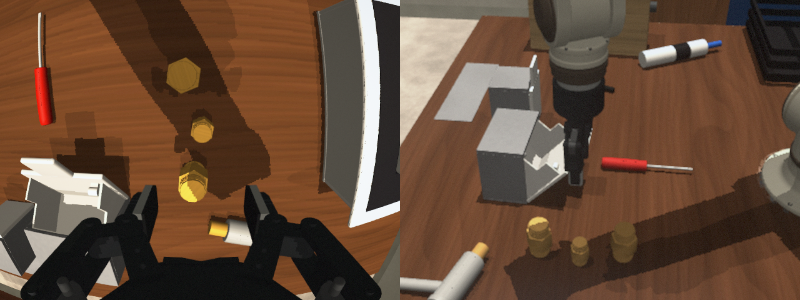

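The bin is fully tipped in the side half, at about (540,150). The small fitting is under the gripper at (0.4895, 0.263).

```bash
python3 -m crank '[{"gripper":65,"travel":[0,2,50],"twist":[0,0,0]},{"gripper":65,"travel":[0,0,50],"twist":[0,0,0]},{"gripper":65,"travel":[0,0,50],"twist":[0,0,0]},{"gripper":65,"travel":[0,0,35],"twist":[0,0,0]},{"gripper":65,"travel":[0,0,17],"twist":[0,0,0]},{"gripper":65,"travel":[0,0,0],"twist":[0,0,0]},{"gripper":0,"travel":[0,0,0],"twist":[0,0,0]},{"gripper":0,"travel":[0,0,0],"twist":[0,0,0]},{"gripper":0,"travel":[0,0,0],"twist":[0,0,0]},{"gripper":0,"travel":[0,0,0],"twist":[0,0,0]},{"gripper":0,"travel":[0,0,0],"twist":[0,0,0]},{"gripper":0,"travel":[0,0,0],"twist":[0,0,0]}]' 40
```

```text
time: 6.3
ee_pos: [0.4911, 0.2643, 0.0112]
tcp_rot: [179.9, 0.2, 178.0]
wrist_force: [-1.2, -1.6, 6.8]
opening: 0.0329
grasp_force: 39.4
```

```bash
python3 -m crank '[{"gripper":0,"travel":[0,0,-50],"twist":[0,0,0]},{"gripper":0,"travel":[0,0,-50],"twist":[0,0,0]},{"gripper":0,"travel":[0,0,-50],"twist":[0,0,0]},{"gripper":0,"travel":[0,0,-50],"twist":[0,0,0]},{"gripper":0,"travel":[-22,-52,0],"twist":[0,0,0]},{"gripper":0,"travel":[-22,-52,0],"twist":[0,0,0]},{"gripper":0,"travel":[-22,-52,0],"twist":[0,0,0]},{"gripper":0,"travel":[-22,-52,0],"twist":[0,0,0]},{"gripper":0,"travel":[0,0,0],"twist":[0,0,0]},{"gripper":0,"travel":[0,0,0],"twist":[0,0,0]}]'
python3 - <<'E'
from h import *
w=bot.camera('wrist')[:,:,::-1]; s=bot.camera('side')[:,:,::-1]
cv2.imwrite('pics/ws3.png',np.hstack([cv2.resize(w,(400,300)),s[120:420,150:550]]))
E
```

```text
time: 7.55
ee_pos: [0.5707, 0.053, 0.2096]
tcp_rot: [180.0, 0.0, 178.0]
wrist_force: [0.8, -0.5, -0.7]
opening: 0.033
grasp_force: 40.3
```

View pics/ws3.png

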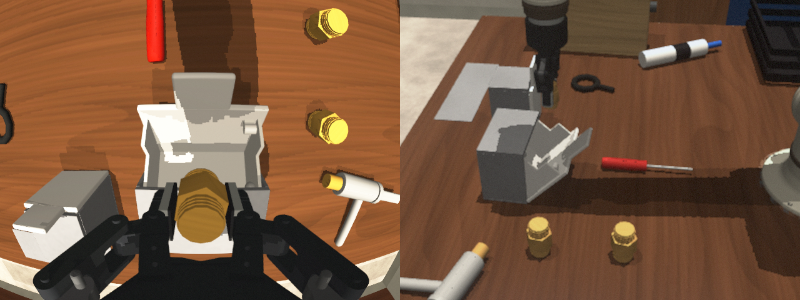

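The fitting is held over the open mouth, centred in y. I'll lower it in and release.

```bash
python3 -m crank '[{"gripper":0,"travel":[0,0,45],"twist":[0,0,0]},{"gripper":0,"travel":[0,0,40],"twist":[0,0,0]},{"gripper":0,"travel":[0,0,30],"twist":[0,0,0]},{"gripper":0,"travel":[0,0,0],"twist":[0,0,0]},{"gripper":0,"travel":[0,0,0],"twist":[0,0,0]}]'
python3 -m crank '[{"gripper":55,"travel":[0,0,0],"twist":[0,0,0]},{"gripper":55,"travel":[0,0,0],"twist":[0,0,0]},{"gripper":55,"travel":[0,0,0],"twist":[0,0,0]},{"gripper":55,"travel":[0,0,0],"twist":[0,0,0]},{"gripper":55,"travel":[0,0,0],"twist":[0,0,0]},{"gripper":55,"travel":[0,0,-50],"twist":[0,0,0]},{"gripper":55,"travel":[0,0,-50],"twist":[0,0,0]},{"gripper":0,"travel":[50,0,0],"twist":[0,0,0]},{"gripper":0,"travel":[50,0,0],"twist":[0,0,0]},{"gripper":0,"travel":[50,0,0],"twist":[0,0,0]},{"gripper":0,"travel":[0,0,0],"twist":[0,0,0]},{"gripper":0,"travel":[0,0,0],"twist":[0,0,0]}]'
python3 - <<'E'
from h import *
w=bot.camera('top')[:,:,::-1]; s=bot.camera('side')[:,:,::-1]
cv2.imwrite('pics/ws4.png',np.hstack([cv2.resize(w[160:310,180:380],None,fx=2,fy=2),cv2.resize(s[200:350,200:400],None,fx=2,fy=2)]))
E
```

```text
time: 8.28
ee_pos: [0.5712, 0.0537, 0.096]
tcp_rot: [180.0, 0.1, 178.1]
wrist_force: [0.4, 0.1, -0.7]
opening: 0.0326
grasp_force: 40.4
time: 9.78
ee_pos: [0.4213, 0.0582, 0.1946]
tcp_rot: [180.0, 0.1, 178.0]
wrist_force: [0.2, 0.1, -0.1]
opening: -0.0
grasp_force: 0.0
```

View pics/ws4.png

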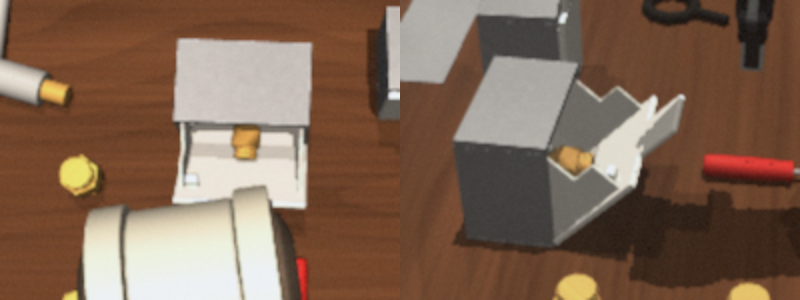

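```bash
python3 - <<'E'
from h import *
p,e=tri(ray('top',180+245/2,160+142/2),ray('side',200+173/2,200+158/2)); print(p,e)
r=p-[.605,.0525,.012]; c,s=np.cos(.75),np.sin(.75); print('bin frame rel pivot x,z',c*r[0]+s*r[2],-s*r[0]+c*r[2])
E
python3 -m crank '[{"gripper":0,"travel":[0,0,45],"twist":[0,0,0]},{"gripper":0,"travel":[0,0,25],"twist":[0,0,0]},{"gripper":0,"travel":[0,0,0],"twist":[0,0,0]}]'
```

```text
[0.60336285 0.05180399 0.06008497] 0.0017028674686596517
bin frame rel pivot x,z 0.03157869265211023 0.03629917972126464
time: 10.25
ee_pos: [0.4203, 0.058, 0.1224]
tcp_rot: [-180.0, -0.2, 178.0]
wrist_force: [0.2, -0.7, 0.1]
opening: -0.0
grasp_force: 0.0
```

```bash
python3 -m crank '[{"gripper":0,"travel":[-20,0,0],"twist":[0,0,0]},{"gripper":0,"travel":[-20,0,0],"twist":[0,0,0]},{"gripper":0,"travel":[-15,0,-1],"twist":[0,0,0]},{"gripper":0,"travel":[-15,0,-2],"twist":[0,0,0]},{"gripper":0,"travel":[-15,0,-3],"twist":[0,0,0]},{"gripper":0,"travel":[-15,0,-3],"twist":[0,0,0]},{"gripper":0,"travel":[-15,0,-3],"twist":[0,0,0]},{"gripper":0,"travel":[-15,0,-3],"twist":[0,0,0]},{"gripper":0,"travel":[-12,0,-3],"twist":[0,0,0]},{"gripper":0,"travel":[-10,0,-2],"twist":[0,0,0]},{"gripper":0,"travel":[0,0,0],"twist":[0,0,0]}]'
python3 -m crank '[{"gripper":0,"travel":[-8,0,0],"twist":[0,0,0]},{"gripper":0,"travel":[-6,0,0],"twist":[0,0,0]},{"gripper":0,"travel":[0,0,0],"twist":[0,0,0]},{"gripper":0,"travel":[0,0,0],"twist":[0,0,0]}]'
```

```text
time: 11.62
ee_pos: [0.5733, 0.0529, 0.1442]
tcp_rot: [-180.0, -0.0, 178.0]
wrist_force: [-0.3, 0.3, -0.3]
opening: 0.0001
grasp_force: 0.0
time: 12.12
ee_pos: [0.5867, 0.0524, 0.1442]
tcp_rot: [180.0, -0.0, 178.0]
wrist_force: [-1.2, -0.3, 0.3]
opening: 0.0001
grasp_force: 0.0
```

```bash
python3 -m crank '[{"gripper":0,"travel":[-4,0,0],"twist":[0,0,0]},{"gripper":0,"travel":[0,0,0],"twist":[0,0,0]},{"gripper":0,"travel":[0,0,0],"twist":[0,0,0]}]'
python3 -m crank '[{"gripper":0,"travel":[-3,0,0],"twist":[0,0,0]},{"gripper":0,"travel":[0,0,0],"twist":[0,0,0]},{"gripper":0,"travel":[0,0,0],"twist":[0,0,0]}]'
```

```text
time: 12.5
ee_pos: [0.5897, 0.0523, 0.1444]
tcp_rot: [-180.0, -0.1, 178.0]
wrist_force: [-6.1, 0.4, 2.6]
opening: 0.0003
grasp_force: 3.4
time: 12.88
ee_pos: [0.59, 0.0523, 0.1444]
tcp_rot: [-180.0, -0.4, 178.0]
wrist_force: [-22.6, 1.4, 9.2]
opening: 0.0
grasp_force: 11.4
```

```bash
python3 -m crank '[{"gripper":0,"travel":[10,0,0],"twist":[0,0,0]},{"gripper":0,"travel":[40,0,0],"twist":[0,0,0]},{"gripper":0,"travel":[50,0,-20],"twist":[0,0,0]},{"gripper":0,"travel":[30,0,-40],"twist":[0,0,0]},{"gripper":0,"travel":[0,0,0],"twist":[0,0,0]},{"gripper":0,"travel":[0,0,0],"twist":[0,0,0]}]'
python3 - <<'E'
from h import *
w=bot.camera('top')[:,:,::-1]; s=bot.camera('side')[:,:,::-1]
cv2.imwrite('pics/ws5.png',np.hstack([cv2.resize(w[150:300,230:430],None,fx=2,fy=2),cv2.resize(s[180:330,200:400],None,fx=2,fy=2)]))
E
```

```text
time: 13.62
ee_pos: [0.4642, 0.0567, 0.2042]
tcp_rot: [180.0, 0.1, 178.0]
wrist_force: [0.3, 0.3, -0.7]
opening: 0.0001
grasp_force: 0.0
```

View pics/ws5.png

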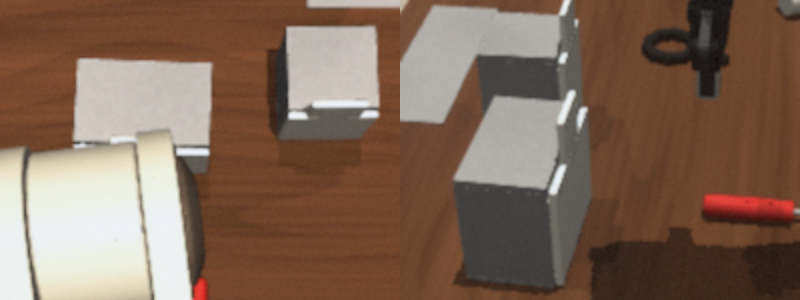

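The wide tab is back where it was at the start, with side pixels matching at about (283,250). The bin is shut, the narrow bin is shut and the arm is clear.

```bash
python3 -c "
from workcell import bot
print(bot.job_done())"
```

```text
the job is handed in; nothing more can be done
None
```

The smallest fitting is in the wide bin, the bin is pushed shut, the narrow bin stayed shut, and the job was handed in at about 14 s; the hand-in returned no verdict.

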